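# Set the carving-machine carriage on its setting block, slack taken up forward

## Robot

A 6-joint arm with a two-finger parallel gripper is mounted at the origin on the work surface. World frame = base frame: x ahead of the robot, y to its left, z up, the work surface at z = 0. Lengths are in m, angles in rad, forces in N, time in s.
With the tool pointing down it reaches from about 0.4 to 0.825 m from the base axis. Payload 7 kg.
Tool frame: the origin (TCP) lies midway between the tips of the shut fingers; the grasp point (between the pads) lies 19 mm behind it; z points along the fingers, y is the line along which they close (so a half turn about z gives the same grasp; the last joint's range is limited). The gripper opens to 88 mm and grips with 3 to 60 N. Pads are 19 mm wide; open, the fingers measure 130 mm over their backs; the gripper's body (78 mm by 193 mm) begins 47 mm behind the grasp point.
Start: joints at [-1.057, 0.359, 0.012, 0, -1.224, -0.288], TCP at [0.151, -0.658, 0.227] pointing down, gripper open.
Joint ranges: [-3.07, 3.07], [-1.43, 2.12], [-1.02, 1.25], [-3.03, 1.67], [-3.05, -0], [-3.03, 3.03]. Speed limits (rad/s): [2.39, 2.39, 3.01, 3.14, 3.14, 3.14].

## Interface

Orientations are given as [roll, pitch, yaw] about the fixed x, y, z axes, in that order (R = Rz(yaw) Ry(pitch) Rx(roll)).
In Python, from station import arm gives the robot as it stands.
- The arm moves only by the tool servo_tool, never from a script. Its argument "deltas" is a list of rows, each a list of 7 numbers: the closure, from -1 (fully open) to 1 (shut), then the shift along the tool's x, y, z in mm, then the turn, a rotation vector about the tool's x, y, z in degrees. In form: [[gripper, x, y, z, ax, ay, az], ...]. A call has 1 to 20 rows; each row shifts and turns the commanded pose from where the row before left it, along the tool's axes as they then stand; what a row does not reach is not made up. A row lasts 1/12 s, in which the tool goes at most 41.7 mm and 7.16 degrees, less where a joint would pass 70% of its speed; a pose out of reach is approached as far as the arm can. A call is refused whole if a number of a shift passes 41.7 or a number of a turn 7.16, either way. A call with a gripper value outside its range is refused whole. The fingers move at their own pace and stop on an object; "squeeze" is the grip in N (left out, the last holds). Time passes only in rows, so rows that do not move let the fingers close. It gives the time, the measured TCP pose, the force, the opening and the grip force at its end, in the units of the state.
- arm.get_state(): the state, without advancing time (a new reading comes with each control period).
- arm.grab_frame(name): name is "side" or "top"; returns a dict with "color" (400x640x3 uint8, red, green, blue), "K" (3x3 intrinsics, pixels), "position" and "orientation" of the camera in the world. Camera axes: x right, y down, z forward; pixel columns grow to the right and rows downward; lengths in m; the calibration is good to about 2 mm. A picture is of the moment at which its call begins. There is no depth.
- arm.job_done(): hands the job in; it is judged then, once.
Trained networks look in a picture, given as the dict that the camera call returned (one of the last four; its "shot" number tells which), for a name from the list of things; names that differ only in an ending like _2 or _b are one class to them, and where a whole thing is asked for, a point or a joint stands for the part that bears it (a point fixed in the world has none). Each returns a list of dicts, best first, with "conf" (0 to 1); they miss things now and then, are a little off and sometimes report something else, mostly with a low value. They report only what shows in the picture. A call takes as long as a camera call. They do not tell look-alikes from the thing itself.
- arm.recognise(query, picture): "at" ([x, y, z] in m, in the coordinates of the camera as it stood for that picture, good to about 4 mm: the middle of the surface that is visible of it).
The state is a dict: "t": time; "q": joint angles; "qd": joint speeds; "joint_efforts": joint torques, N m; "eef_pos": TCP position; "ee_rot": TCP orientation; "force": force on the tool from outside, world axes, zero at the start; "moment": the same for the moment, N m; "width": finger opening in m; "gripper_force": force on a finger pad.
Only numpy, scipy, OpenCV 4.12 (cv2) and the standard library are available. Lean on these libraries where they do the work, as an engineer would, in place of code of your own. Each camera call takes 0.05 s, during which the arm holds its last target. There are 200 camera calls.

## Task

Set the carriage of the copy-carving machine with the red setting block: turn the crank clockwise to back the carriage right off, stand the block upright on the yellow seat, its 40 mm side along the travel and flush against the dark anvil, and let go of it. Then bring the carriage up, turning the crank counter-clockwise only, until its steel nose nips the block gently against the anvil (roughly 5 to 10 N; never hard), and let go, leaving the block nipped and the crank's play taken up forward. If it gets too tight, back right off and come up again; leave the other things on the bench alone.

Things in the scene. Friction and masses are not known exactly. Their poses are not given: they have to be found in the camera images.
- machine: Fixed pale wooden bed 240 x 440 x 20 mm on the bench. Origin under its centre at bench height; x across, y along its length (carriage travels along y; +y is forward, to the anvil), z up. Dark steel anvil fixed on it: 62 mm wide in x about x = 45 mm, its flat face at y = 130 mm looking to -y, top 75 mm above the bench.
- carriage: Wooden carriage with brown wheel. Origin on the bed's top (z 20 mm) under its steel nose's front face (34 mm wide, 10 to 44 mm above the bed, looking to +y), at machine x = 45 mm; y can be 47 to 122 mm. Moves +40 mm per rad of pinion turn counter-clockwise from above. Drag about 6 N (3.4 N along the crank knob's path); stays where left; starts too far forward for the block to fit.
- seat (a point): Centre of the yellow seat marking, on the bed's top 20 mm above the bench, at machine (45, 110) mm: where the middle of the block's underside belongs. Axes as the machine.
- crank_axis (a point): Upright axis of pinion and crank, on the bed's top, at machine (0, -100) mm. Axes as the machine.
- crank_knob (a point): Middle of the crank's upright black knob (18 mm across, 73 to 121 mm above the bench, spins freely), 98 mm above the bench, 70 mm from the crank axis. Red arm below it, top at 72 mm. Knob angle about the axis, counter-clockwise from machine +x: 3.43 rad with the block nipped and play taken up forward; 2.25 rad with the carriage at y = 50 mm and play taken up backward.
- crank (a joint): Play of the crank on the pinion, rad: it turns almost freely (under 0.5 N at the knob) from -0.09 (taken up backward: drives the carriage back, clockwise from above) to +0.09 (taken up forward: drives it forward, counter-clockwise). Starts anywhere between; pinion = knob angle - 2.34 - play.
- block: Red painted metal setting block, 30 x 40 mm and 56 mm tall, about 0.18 kg, standing loose on the bench. Origin at the centre of its underside; x across the 30 mm, y along the 40 mm (which goes along the carriage's travel, either way round), z up.
- offcut: Dark wooden offcut 50 x 70 x 35 mm, loose, leave alone. Origin at the centre of its underside.
- tape: Yellow tape roll, 70 mm across, 24 mm high, lying, loose, leave alone. Origin at the centre of its underside.
- glue: White glue bottle with orange cap, 54 mm across, 130 mm tall, loose, leave alone. Origin at the centre of its underside.
Things that resemble listed ones, but are neither listed nor needed, are in the scene too. Of the things that look like the block, the largest one is meant.

How it is judged:
By the outcome, as a careful person would: the job done as asked, in the order asked, and still so for the second after the job is handed in, with the robot touching nothing.
It also fails if it takes over 70 s, if anything falls off the work surface, if the arm or the gripper's body presses on something with over 40 N, if the wrist force passes 120 N, or if a joint passes its speed limit or range.

## Working session

There is one attempt and no reset: what is moved stays moved. The work goes in short steps, Python scripts to look and compute and a tool call to move; the robot and the scene stay as the last step left them, time stands still between calls to the robot, and variables do not carry over. Pictures are saved under pics/ and viewed, at most 10 in all, crops included, and the job is handed in when it is done.

Besides the shell and the picture viewer there is one more tool, called after "Emit:" by a JSON object that holds its "fn" and its "kwargs", one argument or row to a line. servo_tool: Moves the arm, as the interface text tells. Its arguments: {"type":"object","properties":{"deltas":{"type":"array","items":{"type":"array","items":{"type":"number"}}},"squeeze":{"type":"number"}},"required":["deltas"]}

```bash
ls; mkdir -p pics; cat > h.py <<'E'
import numpy as np, cv2
from scipy.spatial.transform import Rotation as R
from station import arm
def Rm(o):
    o=np.array(o,float)
    return o if o.shape==(3,3) else (R.from_euler('xyz',o).as_matrix() if o.size==3 else R.from_quat(o).as_matrix())
def w(f,p): return Rm(f["orientation"])@np.array(p)+np.array(f["position"])
def px(f,P):
    c=Rm(f["orientation"]).T@(np.array(P)-f["position"]); u=f["K"]@c; return u[:2]/u[2]
def ray(f,u,v,z):
    d=Rm(f["orientation"])@np.linalg.inv(f["K"])@np.array([u,v,1.]); p=np.array(f["position"]); return p+d*(z-p[2])/d[2]
def save(f,n): cv2.imwrite("pics/"+n,cv2.cvtColor(np.ascontiguousarray(f["color"]),cv2.COLOR_RGB2BGR))
E
python3 - <<'E'
from h import *
np.set_printoptions(precision=4,suppress=True)
for n in("top","side"):
    f=arm.grab_frame(n); save(f,n+"0.png"); print(n,f["position"],f["orientation"],f["K"].tolist())
    for q in("machine","carriage","crank_knob","crank","block","offcut","tape","glue"):
        for d in arm.recognise(q,f)[:5]:
            P=w(f,d["at"]); print(q,round(d["conf"],2),P,px(f,P))
print(arm.get_state())
E
```

```text
pics
top [ 0.3179 -0.0163  1.0657] [-2.9445  0.0228 -1.5697] [[407.8412979578668, 0.0, 323.12931058246045], [0.0, 407.8412979578668, 199.6323012088431], [0.0, 0.0, 1.0]]
machine 0.8 [0.5753 0.0476 0.0142] [308.1748 182.1539]
carriage 0.96 [0.6225 0.1048 0.066 ] [284.7866 159.4898]
crank_knob 0.58 [ 0.5718 -0.0699  0.0783] [353.7425 177.204 ]
crank_knob 0.48 [0.4525 0.37   0.0375] [181.3174 227.2362]
crank 0.85 [ 0.5692 -0.0687  0.0778] [353.261  178.2873]
crank 0.25 [0.5745 0.0481 0.0174] [307.9401 182.1761]
block 0.71 [ 0.4559 -0.3611  0.0544] [471.5856 224.449 ]
block 0.44 [ 0.3943 -0.3056  0.0407] [448.9471 249.8628]
block 0.42 [ 0.4887 -0.2871  0.0395] [439.2777 212.4587]
offcut 0.92 [0.4557 0.3716 0.0339] [181.3019 226.1519]
offcut 0.3 [0.5744 0.0465 0.0195] [308.4784 182.0285]
tape 0.92 [0.5851 0.3558 0.0223] [192.1504 178.367 ]
tape 0.6 [0.5733 0.0449 0.018 ] [309.0997 182.5396]
glue 0.57 [ 0.5896 -0.3489  0.0846] [466.8757 169.0695]
side [-0.0093 -0.6102  0.6697] [-2.1837 -0.0141 -0.7051] [[387.28430437561633, 0.0, 316.5295503470867], [0.0, 387.28430437561633, 198.42801890398
[... 579 characters left out ...]
.9064 221.7196]
tape 0.63 [ 0.4432 -0.3658  0.0436] [407.622  320.9636]
tape 0.54 [0.579  0.3609 0.0167] [259.3519 164.5894]
tape 0.39 [0.5581 0.0103 0.0228] [324.1312 215.276 ]
glue 0.59 [ 0.5866 -0.359   0.0703] [450.0351 274.7034]
{'t': 0.9, 'q': array([-1.0569,  0.3586,  0.0119, -0.    , -1.2241, -0.2881]), 'qd': array([-0.    , -0.0003, -0.0009,  0.0004, -0.0009, -0.0006]), 'joint_efforts': array([  0.0006, -58.2361,  29.3305,   7.0027,   0.0125,  -0.    ]), 'eef_pos': array([ 0.1511, -0.6579,  0.2266]), 'ee_rot': array([-3.1415,  0.    , -2.9158]), 'force': array([1.5209, 0.6714, 0.1534]), 'moment': array([-0.0341, -0.0506,  0.0056]), 'gripper_force': 0.0, 'width': 0.08764160529097928}
```

```bash
python3 - <<'E'
import cv2
a=cv2.imread("pics/top0.png"); cv2.imwrite("pics/topc.png",cv2.resize(a[90:290,230:500],None,fx=2.9,fy=2.9,interpolation=cv2.INTER_CUBIC))
a=cv2.imread("pics/side0.png"); cv2.imwrite("pics/sidec.png",cv2.resize(a[120:360,200:500],None,fx=2.5,fy=2.5,interpolation=cv2.INTER_CUBIC))
E
```

```text
(no output)
```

View pics/topc.png

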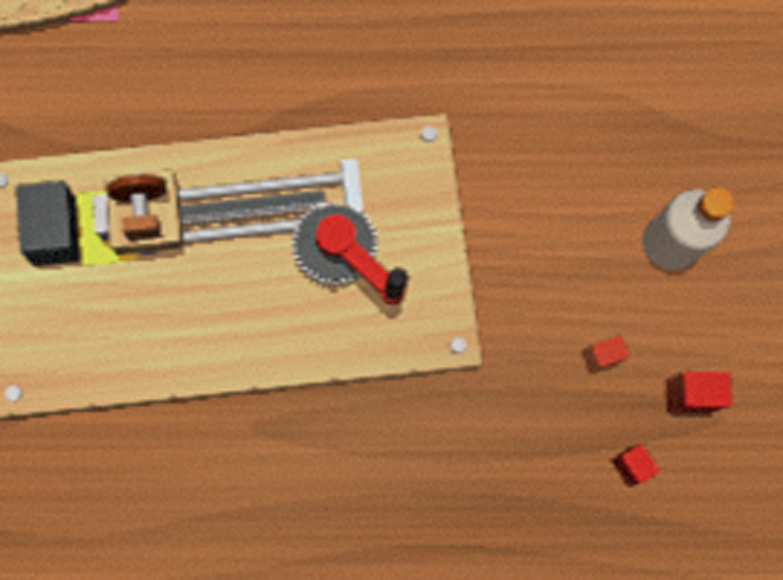

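View pics/sidec.png

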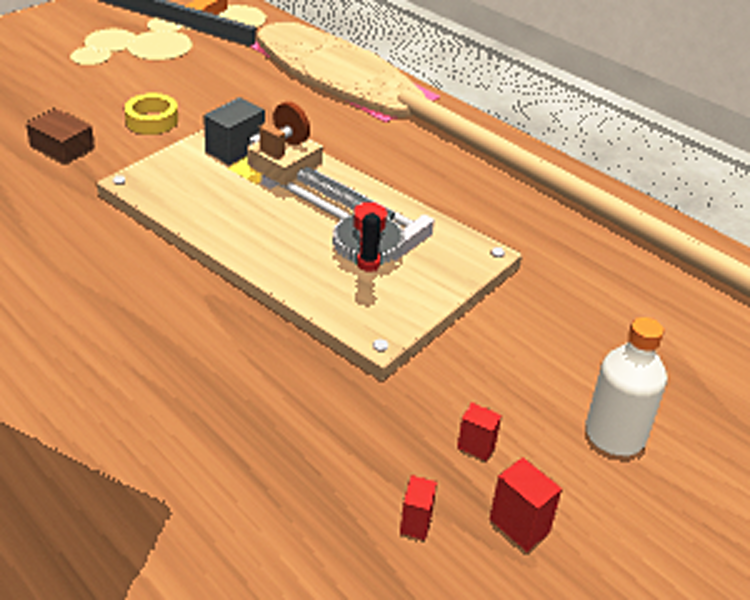

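The red look-alikes, in side-view pixels, are (410,321), (390,290) and (367,322). The one at (410,321) is clearly the largest, so it is the block, and the enlarged crop confirms it. The machine's +y runs to world +y, with the anvil on the left of the top view. The knob is at top pixel (366,189).

```bash
cat > m.py <<'E'
from h import *
def warp(f,z,x0,x1,y0,y1,s=2000):
    # metric orthophoto of plane z: col=(x-x0)*s, row=(y-y0)*s
    W=np.float32([[x0,y0],[x1,y0],[x1,y1],[x0,y1]])
    src=np.float32([px(f,[a,b,z]) for a,b in W]); dst=np.float32((W-[x0,y0])*s)
    return cv2.warpPerspective(f["color"],cv2.getPerspectiveTransform(src,dst),(int((x1-x0)*s),int((y1-y0)*s)),flags=cv2.INTER_LINEAR)
def rect(m,x0,y0,s=2000):
    c=max(cv2.findContours(m,cv2.RETR_EXTERNAL,cv2.CHAIN_APPROX_NONE)[0],key=cv2.contourArea)
    r=cv2.minAreaRect(c); return np.array(r[0])/s+[x0,y0],np.array(r[1])/s,r[2],c
E
python3 - <<'E'
from m import *
np.set_printoptions(precision=4,suppress=True)
for n in("top","side"):
    f=arm.grab_frame(n)
    b=(.35,.75,-.28,.36); im=warp(f,.02,*b); h=cv2.cvtColor(im,cv2.COLOR_RGB2HSV)
    print(n,"bed hsv",h[int((.1+.28)*2000),int((.52-.35)*2000)],"bench",h[int((-.24+.28)*2000),int((.5-.35)*2000)])
    m=((h[...,2]>185)&(h[...,0]>13)&(h[...,0]<28)).astype(np.uint8)*255
    k=np.ones((15,15),np.uint8); m=cv2.morphologyEx(cv2.morphologyEx(m,cv2.MORPH_OPEN,np.ones((7,7),np.uint8)),cv2.MORPH_CLOSE,k)
    print(rect(m,b[0],b[2])[:3]); cv2.imwrite(f"pics/bed_{n}.png",cv2.resize(cv2.hconcat([m,cv2.cvtColor(im,cv2.COLOR_RGB2GRAY)]),None,fx=.4,fy=.4))
    b=(.38,.53,-.43,-.31); im=warp(f,.056,*b); h=cv2.cvtColor(im,cv2.COLOR_RGB2HSV)
    red=((h[...,0]<8)|(h[...,0]>172))&(h[...,1]>170)
    v=h[...,2][red]; print("red V pct",np.percentile(v,[5,25,50,75,95]))
    t,_=cv2.threshold(v.reshape(-1,1),0,255,cv2.THRESH_OTSU)
    m=(red&(h[...,2]>t)).astype(np.uint8)*255; print("otsu",t,"block",rect(m,b[0],b[2])[:3])
    cv2.imwrite(f"pics/blk_{n}.png",cv2.hconcat([m,cv2.cvtColor(im,cv2.COLOR_RGB2GRAY)]))
    g=f["color"].max(2)<50; ys,xs=np.nonzero(g[150:260,320:380]); 
    c=px(f,[.57,-.0699,.0783]); nl,lab,st,ce=cv2.connectedComponentsWithStats(g.astype(np.uint8))
    for i in range(1,nl):
        if st[i,4]>15 and abs(ce[i]-px(f,[.56,-.08,.098])).max()<40: print("dark",st[i],ce[i],ray(f,*ce[i],.098))
E
cd pics; python3 -c "
import cv2,numpy as np
a=[cv2.imread('bed_%s.png'%n) for n in('top','side')];b=[cv2.imread('blk_%s.png'%n) for n in('top','side')]
c=cv2.vconcat([cv2.resize(x,(a[0].shape[1]//2,120)) for x in b]) 
A=cv2.resize(cv2.hconcat(a),(790,395)); B=cv2.resize(cv2.hconcat(b),(790,160)); cv2.imwrite('chk.png',cv2.vconcat([A,B]))"
```

```text
top bed hsv [ 19 110 209] bench [ 13 156 165]
(array([0.5802, 0.05  ]), array([0.238 , 0.4401]), 6.005034923553467)
red V pct [ 69. 105. 198. 202. 207.]
otsu 139.0 block (array([ 0.4575, -0.3653]), array([0.0415, 0.031 ]), 90.0)
dark [363 184   7   9  35] [365.8    188.2857] [ 0.5389 -0.0977  0.098 ]
side bed hsv [ 21  99 250] bench [ 13 150 225]
(array([0.5784, 0.0549]), array([0.2431, 0.4441]), 5.988148212432861)
red V pct [108. 115. 122. 244. 249.]
otsu 179.0 block (array([ 0.4557, -0.3629]), array([0.0406, 0.0312]), 88.80650329589844)
dark [344 206   8  18 118] [347.839  214.4661] [ 0.5388 -0.096   0.098 ]
```

View pics/chk.png

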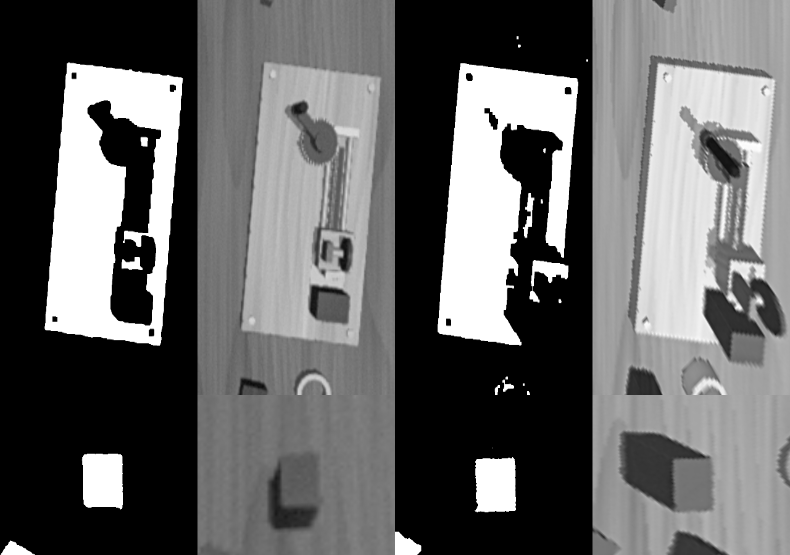

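```bash
cat > plan.py <<'E'
from h import *
O=np.array([.5793,.0515]); YAW=np.radians(6.0); A=O+R.from_euler('z',YAW).as_matrix()[:2,:2]@[0,-.1]
def knob(th,r=.07): a=th+YAW; return A+r*np.array([np.cos(a),np.sin(a)])   # th = machine angle, rad
def mach(x,y): return O+R.from_euler('z',YAW).as_matrix()[:2,:2]@[x,y]
def plan(wps,start=None,dec=1):
    """wps: list of (x,y,z,yaw_deg,n). print rows [x y z ax ay az] in tool axes"""
    s=arm.get_state(); p=np.array(s["eef_pos"]) if start is None else np.array(start[:3]); yaw=np.degrees(s["ee_rot"][2]) if start is None else start[3]
    for x,y,z,yw,n in wps:
        dy=(yw-yaw+180)%360-180; p0=p.copy(); y0=yaw; cur=p.copy(); cy=yaw
        for i in range(1,n+1):
            d=(p0+(np.array([x,y,z])-p0)*i/n-cur)*1000; c,sn=np.cos(np.radians(cy)),np.sin(np.radians(cy))
            t=np.round([c*d[0]+sn*d[1],sn*d[0]-c*d[1],-d[2]],dec); a=round(-(y0+dy*i/n-cy),dec)
            print(list(t),a); cur+=np.array([c*t[0]+sn*t[1],sn*t[0]-c*t[1],-t[2]])/1000; cy-=a
        p,yaw=cur,cy
    print("end",p.round(4),round(yaw,2))
E
python3 - <<'E'
from plan import *
k=knob(3.787); print(A,k,knob(2.25),mach(45,110) if 0 else mach(.045,.110))
plan([(.1511,-.6579,.2266,-137,5),(k[0],k[1],.2,-137,21)])
E
```

```text
[ 0.58975285 -0.04795219] [ 0.53854069 -0.09567341] [0.54032842 0.00161823] [0.61255535 0.16560119]
[np.float64(0.0), np.float64(-0.0), np.float64(-0.0)] -6.0
[np.float64(0.0), np.float64(-0.0), np.float64(-0.0)] -6.0
[np.float64(0.0), np.float64(-0.0), np.float64(-0.0)] -6.0
[np.float64(0.0), np.float64(-0.0), np.float64(-0.0)] -6.1
[np.float64(0.0), np.float64(-0.0), np.float64(-0.0)] -6.0
[np.float64(-31.8), np.float64(7.0), np.float64(1.3)] 0.0
[np.float64(-31.7), np.float64(7.0), np.float64(1.2)] 0.0
[np.float64(-31.8), np.float64(6.9), np.float64(1.3)] 0.0
[np.float64(-31.7), np.float64(7.0), np.float64(1.3)] 0.0
[np.float64(-31.8), np.float64(7.0), np.float64(1.2)] 0.0
[np.float64(-31.7), np.float64(7.0), np.float64(1.3)] 0.0
[np.float64(-31.8), np.float64(6.9), np.float64(1.3)] 0.0
[np.float64(-31.7), np.float64(7.0), np.float64(1.2)] 0.0
[np.float64(-31.8), np.float64(7.0), np.float64(1.3)] 0.0
[np.float64(-31.8), np.float64(7.0), np.float64(1.3)] 0.0
[np.float64(-31.7), np.float64(6.9), np.float64(1.2)] 0.0
[np.float64(-31.8), np.float64(7.0), np.float64(1.3)] 0.0
[np.float64(-31.7), np.float64(7.0), np.float64(1.3)] 0.0
[np.float64(-31.8), np.float64(7.0), np.float64(1.2)] 0.0
[np.float64(-31.7), np.float64(6.9), np.float64(1.3)] 0.0
[np.float64(-31.8), np.float64(7.0), np.float64(1.2)] 0.0
[np.float64(-31.7), np.float64(7.0), np.float64(1.3)] 0.0
[np.float64(-31.8), np.float64(7.0), np.float64(1.3)] 0.0
[np.float64(-31.8), np.float64(6.9), np.float64(1.2)] 0.0
[np.float64(-31.7), np.float64(7.0), np.float64(1.3)] 0.0
[np.float64(-31.8), np.float64(7.0), np.float64(1.3)] 0.0
end [ 0.5386 -0.0956  0.2   ] -136.96
```

Emit:
{"fn": "servo_tool", "kwargs": {
  "deltas": [
    [0.3,0,0,0,0,0,-6],
    [0.3,0,0,0,0,0,-6],
    [0.3,0,0,0,0,0,-6],
    [0.3,0,0,0,0,0,-6],
    [0.3,0,0,0,0,0,-6],
    [0.3,-32,7,1,0,0,0],
    [0.3,-32,7,1,0,0,0],
    [0.3,-32,7,1,0,0,0],
    [0.3,-32,7,1,0,0,0],
    [0.3,-32,7,1,0,0,0],
    [0.3,-32,7,1,0,0,0],
    [0.3,-32,7,1,0,0,0],
    [0.3,-32,7,1,0,0,0],
    [0.3,-32,7,1,0,0,0],
    [0.3,-32,7,1,0,0,0],
    [0.3,-32,7,1,0,0,0],
    [0.3,-32,7,1,0,0,0],
    [0.3,-32,7,1,0,0,0],
    [0.3,-32,7,1,0,0,0],
    [0.3,-32,7,1,0,0,0]
  ]
}}

```text
t: 2.67
eef_pos: [0.4317, -0.2525, 0.2119]
ee_rot: [-3.141, 0.001, -2.392]
force: [-0.4, -1.5, 0.6]
width: 0.0307
gripper_force: 0.0
```

Emit:
{"fn": "servo_tool", "kwargs": {
  "deltas": [
    [0.3,-32,7,2,0,0,0],
    [0.3,-32,7,2,0,0,0],
    [0.3,-32,7,2,0,0,0],
    [0.3,-30,7,2,0,0,0],
    [0.3,-24,6,3,0,0,0],
    [0.3,-16,4,2,0,0,0],
    [0.3,0,0,0,0,0,0],
    [0.3,0,0,0,0,0,0]
  ]
}}

```text
t: 3.33
eef_pos: [0.5267, -0.1126, 0.1983]
ee_rot: [3.141, -0.001, -2.391]
force: [0.4, 0.0, -0.3]
width: 0.0309
gripper_force: 0.0
```

```bash
python3 - <<'E'
from plan import *
s=arm.get_state(); print(s["t"],s["eef_pos"],s["ee_rot"],s["force"],s["width"])
f=arm.grab_frame("side"); save(f,"s2.png"); k=knob(3.787)
t=s["eef_pos"]; print(px(f,t),px(f,[k[0],k[1],.121]))
a=cv2.imread("pics/s2.png"); cv2.imwrite("pics/s2c.png",cv2.resize(a[100:280,250:450],None,fx=3,fy=3,interpolation=cv2.INTER_CUBIC))
plan([(k[0],k[1],.2,-137,2)])
E
```

```text
3.3333 [ 0.52672181 -0.11255847  0.19829411] [ 3.14117431e+00 -5.94707375e-04 -2.39069886e+00] [ 0.36013212  0.04351378 -0.26889567] 0.030885915574438472
[351.85401724 184.42976336] [348.25385657 206.81823521]
[np.float64(-10.4), np.float64(2.3), np.float64(-0.8)] -0.0
[np.float64(-10.4), np.float64(2.2), np.float64(-0.8)] -0.0
end [ 0.5385 -0.0957  0.2   ] -137.03
```

View pics/s2c.png

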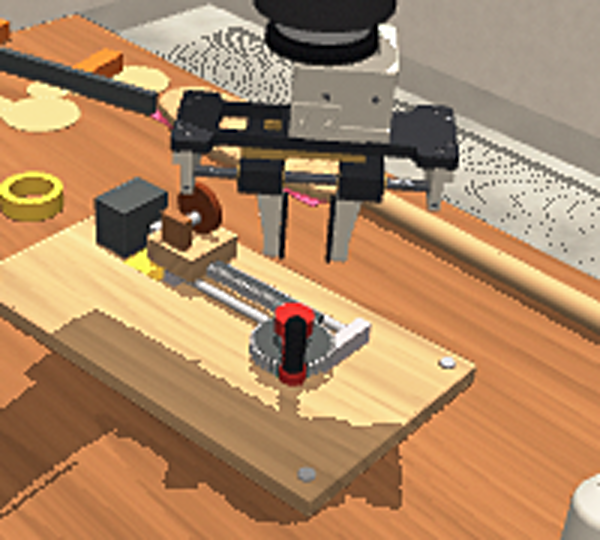

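The picture shows the fingers about 30 mm apart just behind and above the knob. The tips' midpoint is at pixel (352,186) against (352,184) predicted, which agrees. Next I move over the knob and go down.

Emit:
{"fn": "servo_tool", "kwargs": {
  "deltas": [
    [0.3,-10,2,0,0,0,0],
    [0.3,-11,2.5,0,0,0,0],
    [0.3,0,0,20,0,0,0],
    [0.3,0,0,20,0,0,0],
    [0.3,0,0,15,0,0,0],
    [0.3,0,0,15,0,0,0],
    [0.3,0,0,15,0,0,0],
    [0.3,0,0,15,0,0,0],
    [0.3,0,0,10,0,0,0],
    [0.3,0,0,8,0,0,0],
    [0.45,0,0,0,0,0,0],
    [0.45,0,0,0,0,0,0],
    [0.45,0,0,0,0,0,0]
  ]
}}

```text
t: 4.47
eef_pos: [0.5396, -0.0955, 0.0813]
ee_rot: [-3.141, 0.001, -2.392]
force: [-0.1, 0.7, 0.4]
width: 0.0246
gripper_force: 0.0
```

```bash
python3 - <<'E'
from plan import *
s=arm.get_state(); print(s["t"],s["eef_pos"],s["ee_rot"],s["force"],s["width"])
w0=[]
# arc cw in chords of 5 deg, machine angle from 217 to 128
p=s["eef_pos"]; r=p[:2]-A; print("r",np.hypot(*r),np.degrees(np.arctan2(r[1],r[0]))%360-6)
wps=[]
for d in range(212,121,-5):
    k=knob(np.radians(d)); wps.append((k[0],k[1],.080,d+6-223-137,1))
plan(wps)
E
```

```text
4.4667 [ 0.53957726 -0.09550127  0.08130926] [-3.14079307e+00  8.33100372e-04 -2.39210324e+00] [-0.08832883  0.73808041  0.44080104] 0.024584198804283027
r 0.06912673321483002 217.46045667784168
[np.float64(0.6), np.float64(6.7), np.float64(1.3)] 4.9
[np.float64(-0.3), np.float64(6.1), np.float64(0.0)] 5.0
[np.float64(-0.2), np.float64(6.1), np.float64(0.0)] 5.0
[np.float64(-0.3), np.float64(6.1), np.float64(0.0)] 5.0
[np.float64(-0.3), np.float64(6.1), np.float64(0.0)] 5.0
[np.float64(-0.3), np.float64(6.1), np.float64(0.0)] 5.0
[np.float64(-0.2), np.float64(6.1), np.float64(0.0)] 5.0
[np.float64(-0.3), np.float64(6.1), np.float64(0.0)] 5.0
[np.float64(-0.3), np.float64(6.1), np.float64(0.0)] 5.0
[np.float64(-0.3), np.float64(6.1), np.float64(0.0)] 5.0
[np.float64(-0.2), np.float64(6.1), np.float64(0.0)] 5.0
[np.float64(-0.3), np.float64(6.1), np.float64(0.0)] 5.0
[np.float64(-0.3), np.float64(6.1), np.float64(0.0)] 5.0
[np.float64(-0.3), np.float64(6.1), np.float64(0.0)] 5.0
[np.float64(-0.2), np.float64(6.1), np.float64(0.0)] 5.0
[np.float64(-0.3), np.float64(6.1), np.float64(0.0)] 5.0
[np.float64(-0.3), np.float64(6.1), np.float64(0.0)] 5.0
[np.float64(-0.3), np.float64(6.1), np.float64(0.0)] 5.0
[np.float64(-0.2), np.float64(6.1), np.float64(0.0)] 5.0
end [0.5467 0.0073 0.08  ] -231.96
```

Emit:
{"fn": "servo_tool", "kwargs": {
  "deltas": [
    [0.45,-0.3,6.1,0,0,0,5],
    [0.45,-0.3,6.1,0,0,0,5],
    [0.45,-0.3,6.1,0,0,0,5],
    [0.45,-0.3,6.1,0,0,0,5],
    [0.45,-0.3,6.1,0,0,0,5],
    [0.45,-0.2,6.1,0,0,0,5],
    [0.45,-0.3,6.1,0,0,0,5],
    [0.45,-0.3,6.1,0,0,0,5],
    [0.45,-0.2,6.1,0,0,0,5],
    [0.45,-0.3,6.1,0,0,0,5]
  ]
}}

```text
t: 5.3
eef_pos: [0.521, -0.0394, 0.0816]
ee_rot: [-3.141, 0.001, 3.014]
force: [-0.3, -3.3, -0.4]
width: 0.0238
gripper_force: 1.9
```

```bash
python3 - <<'E'
from plan import *
s=arm.get_state(); p=s["eef_pos"]; r=p[:2]-A; y=np.degrees(s["ee_rot"][2]); c,sn=np.cos(np.radians(y)),np.sin(np.radians(y)); F=s["force"]
print(s["t"],p,y,"r",np.hypot(*r),np.degrees(np.arctan2(r[1],r[0]))%360-6,"Ftool",c*F[0]+sn*F[1],sn*F[0]-c*F[1],s["width"])
E
```

```text
5.3 [ 0.520956   -0.03935931  0.08156199] 172.68944821452135 r 0.06933140264313987 166.88049516695844 Ftool -0.09554107061905515 -3.271973711809446 0.023763255868572444
```

Emit:
{"fn": "servo_tool", "kwargs": {
  "deltas": [
    [0.45,-0.3,6.1,0,0,0,5],
    [0.45,-0.3,6.1,0,0,0,5],
    [0.45,-0.3,6.1,0,0,0,5],
    [0.45,-0.3,6.1,0,0,0,5],
    [0.45,-0.3,6.1,0,0,0,5],
    [0.45,-0.2,6.1,0,0,0,5],
    [0.45,-0.3,6.1,0,0,0,5],
    [0.45,-0.3,6.1,0,0,0,5],
    [0.45,0,0,0,0,0,0],
    [0.45,0,0,0,0,0,0],
    [0.45,0,-3,0,0,0,0],
    [0.45,0,0,0,0,0,0]
  ]
}}

```text
t: 6.3
eef_pos: [0.5402, 0.0011, 0.0808]
ee_rot: [3.141, 0.0, 2.322]
force: [0.0, -0.1, 0.0]
width: 0.0239
gripper_force: 0.0
```

```bash
python3 - <<'E'
from plan import *
s=arm.get_state(); p=s["eef_pos"]; r=p[:2]-A; y=np.degrees(s["ee_rot"][2])
print(s["t"],p,y,"r",np.hypot(*r),np.degrees(np.arctan2(r[1],r[0]))%360-6,s["force"],s["width"],s["gripper_force"])
f=arm.grab_frame("side"); save(f,"s3.png")
for d in arm.recognise("carriage",f)[:1]: print(d["conf"],(np.linalg.inv(R.from_euler('z',YAW).as_matrix()[:2,:2])@(w(f,d["at"])[:2]-O)))
# path: up, then over block, yaw for tool y along world x(-0.6deg): tool y dir=psi-90 -> psi=180-0.6
plan([(p[0],p[1],.20,y,4),(.4566,-.3641,.20,-180.6,15)])
E
```

```text
6.3 [0.54022821 0.00112485 0.08083687] 133.039709855704 r 0.0697226312129097 129.26008591422587 [ 0.03818857 -0.12284113  0.03419177] 0.02388539048971546 0.0
0.53 [ 0.04444504 -0.04560293]
[np.float64(0.0), np.float64(-0.1), np.float64(-29.8)] -0.0
[np.float64(0.1), np.float64(-0.0), np.float64(-29.8)] -0.0
[np.float64(0.0), np.float64(-0.1), np.float64(-29.8)] -0.0
[np.float64(0.0), np.float64(-0.0), np.float64(-29.8)] -0.1
[np.float64(-14.0), np.float64(-20.7), np.float64(-0.0)] -3.1
[np.float64(-12.8), np.float64(-21.4), np.float64(-0.0)] -3.1
[np.float64(-11.7), np.float64(-22.1), np.float64(-0.0)] -3.1
[np.float64(-10.4), np.float64(-22.7), np.float64(-0.0)] -3.1
[np.float64(-9.2), np.float64(-23.2), np.float64(-0.0)] -3.0
[np.float64(-8.0), np.float64(-23.7), np.float64(-0.0)] -3.1
[np.float64(-6.6), np.float64(-24.1), np.float64(-0.0)] -3.1
[np.float64(-5.4), np.float64(-24.4), np.float64(-0.0)] -3.1
[np.float64(-4.0), np.float64(-24.6), np.float64(-0.0)] -3.1
[np.float64(-2.7), np.float64(-24.9), np.float64(-0.0)] -3.1
[np.float64(-1.4), np.float64(-24.9), np.float64(-0.0)] -3.1
[np.float64(-0.0), np.float64(-25.0), np.float64(-0.0)] -3.1
[np.float64(1.3), np.float64(-24.9), np.float64(-0.0)] -3.0
[np.float64(2.7), np.float64(-24.9), np.float64(-0.0)] -3.1
[np.float64(4.0), np.float64(-24.6), np.float64(-0.0)] -3.1
end [ 0.4566 -0.3641  0.2   ] 179.39
```

Emit:
{"fn": "servo_tool", "kwargs": {
  "deltas": [
    [0.3,0,0,-30,0,0,0],
    [0.3,0,0,-30,0,0,0],
    [0.3,0,0,-30,0,0,0],
    [0,0,0,-30,0,0,0],
    [-1,-14,-20.7,0,0,0,-3.1],
    [-1,-12.8,-21.4,0,0,0,-3.1],
    [-1,-11.7,-22.1,0,0,0,-3.1],
    [-1,-10.4,-22.7,0,0,0,-3.1],
    [-1,-9.2,-23.2,0,0,0,-3.1],
    [-1,-8,-23.7,0,0,0,-3.1],
    [-1,-6.6,-24.1,0,0,0,-3.1],
    [-1,-5.4,-24.4,0,0,0,-3.1],
    [-1,-4,-24.6,0,0,0,-3.1],
    [-1,-2.7,-24.9,0,0,0,-3.1],
    [-1,-1.4,-24.9,0,0,0,-3.1],
    [-1,0,-25,0,0,0,-3.1],
    [-1,1.3,-24.9,0,0,0,-3.1],
    [-1,2.7,-24.9,0,0,0,-3.1],
    [-1,4,-24.6,0,0,0,-3.1],
    [-1,0,0,0,0,0,0]
  ]
}}

```text
t: 8.07
eef_pos: [0.4554, -0.3669, 0.2003]
ee_rot: [-3.141, -0.001, 3.134]
force: [-0.1, 0.1, 1.1]
width: 0.0875
gripper_force: 0.0
```

```bash
python3 - <<'E'
from plan import *
s=arm.get_state(); print(s["t"],s["eef_pos"],np.degrees(s["ee_rot"]),s["width"])
f=arm.grab_frame("top"); g=arm.grab_frame("side"); save(f,"t4.png"); save(g,"s4.png")
a=cv2.imread("pics/t4.png")[90:290,230:500]; b=cv2.imread("pics/s4.png")[110:380,230:500]
cv2.imwrite("pics/c4.png",cv2.hconcat([cv2.resize(a,(400,296)),cv2.resize(b,(400,400))[:296]]) if 0 else cv2.hconcat([cv2.copyMakeBorder(cv2.resize(a,(400,296)),0,104,0,0,0),cv2.resize(b,(400,400))]))
plan([(.4566,-.3641,.2,-180.6,1)])
for n,i in(("t",f),("s",g)): print(n,px(i,s["eef_pos"]),px(i,[.4566,-.3641,.056]))
E
```

```text
8.0667 [ 0.4553533  -0.3668522   0.20028085] [-1.79971222e+02 -3.45090384e-02  1.79537103e+02] 0.08747702606597511
[np.float64(-0.7), np.float64(0.3), np.float64(0.2)] -0.1
end [ 0.4566 -0.3641  0.2   ] 179.42
t [497.23346297 215.35402013] [472.99342599 224.06935999]
s [426.12247436 259.95539284] [412.25564749 312.67483227]
```

View pics/c4.png

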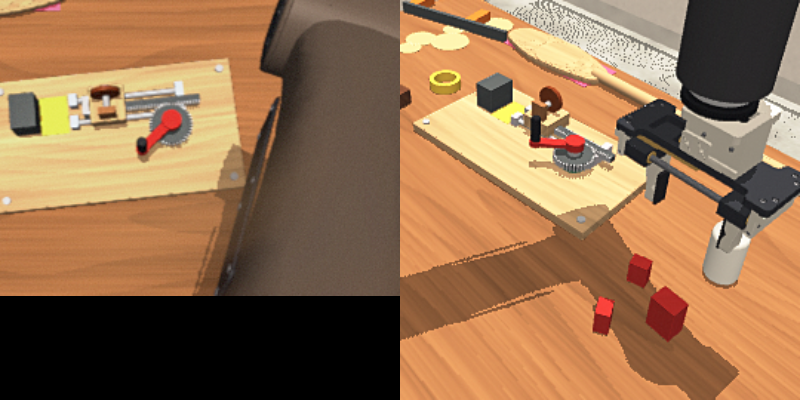

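The top view shows the carriage well back and the yellow seat at about (250,145) clear. In the side view the gripper hangs above the block, with the glue bottle clear to the side. I descend and grasp.

Emit:
{"fn": "servo_tool", "kwargs": {
  "deltas": [
    [-1,-0.7,0.3,20,0,0,0],
    [-1,0,0,25,0,0,0],
    [-1,0,0,25,0,0,0],
    [-1,0,0,25,0,0,0],
    [-1,0,0,20,0,0,0],
    [-1,0,0,20,0,0,0],
    [-1,0,0,15,0,0,0],
    [-1,0,0,15,0,0,0],
    [-1,0,0,8,0,0,0],
    [-1,0,0,0,0,0,0],
    [1,0,0,0,0,0,0],
    [1,0,0,0,0,0,0],
    [1,0,0,0,0,0,0],
    [1,0,0,0,0,0,0],
    [1,0,0,0,0,0,0],
    [1,0,0,0,0,0,0]
  ],
  "squeeze": 15
}}

```text
t: 9.5
eef_pos: [0.4573, -0.3635, 0.028]
ee_rot: [-3.141, 0.001, 3.132]
force: [-0.3, 0.1, 0.4]
width: 0.053
gripper_force: 0.0
```

Emit:
{"fn": "servo_tool", "kwargs": {
  "deltas": [
    [1,0,0,0,0,0,0],
    [1,0,0,0,0,0,0],
    [1,0,0,0,0,0,0],
    [1,0,0,0,0,0,0],
    [1,0,0,0,0,0,0],
    [1,0,0,0,0,0,0],
    [1,0,0,0,0,0,0],
    [1,0,0,0,0,0,0]
  ]
}}

```text
t: 10.17
eef_pos: [0.4572, -0.3635, 0.0277]
ee_rot: [-3.141, 0.0, 3.132]
force: [-0.8, -0.4, 2.2]
width: 0.04
gripper_force: 15.0
```

The opening reads 40 mm. At this yaw the tool's y axis lies along world y, so I have the 40 mm sides. I open, raise, turn 90° and regrasp across the 30 mm.

Emit:
{"fn": "servo_tool", "kwargs": {
  "deltas": [
    [-1,0,0,0,0,0,0],
    [-1,0,0,0,0,0,0],
    [-1,0,0,0,0,0,0],
    [-1,0,0,0,0,0,0],
    [-1,0,0,0,0,0,0],
    [-1,0,0,0,0,0,0],
    [-1,0,0,0,0,0,0],
    [-1,0,0,-25,0,0,0],
    [-1,0,0,-35,0,0,0],
    [-1,0,0,-35,0,0,0],
    [-1,0,0,-25,0,0,-7],
    [-1,0,0,0,0,0,-7],
    [-1,0,0,0,0,0,-7],
    [-1,0,0,0,0,0,-7],
    [-1,0,0,0,0,0,-7],
    [-1,0,0,0,0,0,-7],
    [-1,0,0,0,0,0,-7],
    [-1,0,0,0,0,0,-7],
    [-1,0,0,0,0,0,-7],
    [-1,0,0,0,0,0,-7]
  ]
}}

```text
t: 11.83
eef_pos: [0.457, -0.3633, 0.1475]
ee_rot: [3.141, 0.0, -1.924]
force: [1.1, 0.3, 1.2]
width: 0.0879
gripper_force: 0.0
```

Emit:
{"fn": "servo_tool", "kwargs": {
  "deltas": [
    [-1,0,0,0,0,0,-7],
    [-1,0,0,0,0,0,-7],
    [-1,0,0,0,0,0,-6],
    [-1,0,0,0,0,0,0],
    [-1,0,0,0,0,0,0]
  ]
}}

```text
t: 12.25
eef_pos: [0.457, -0.3634, 0.1475]
ee_rot: [3.142, 0.0, -1.584]
force: [0.6, 0.5, -0.3]
width: 0.0872
gripper_force: 0.0
```

```bash
python3 - <<'E'
from m import *
np.set_printoptions(precision=4,suppress=True)
s=arm.get_state(); print(s["t"],s["eef_pos"],np.degrees(s["ee_rot"]),s["width"])
f=arm.grab_frame("side"); b=(.38,.53,-.43,-.31); im=warp(f,.056,*b); h=cv2.cvtColor(im,cv2.COLOR_RGB2HSV)
red=((h[...,0]<8)|(h[...,0]>172))&(h[...,1]>170); save(f,"s5.png")
v=h[...,2][red]; t,_=cv2.threshold(v.reshape(-1,1),0,255,cv2.THRESH_OTSU)
print(t,rect((red&(h[...,2]>t)).astype(np.uint8)*255,b[0],b[2])[:3])
print([(d["conf"],w(f,d["at"])) for d in arm.recognise("glue",f)[:1]])
a=cv2.imread("pics/s5.png")[180:380,300:540]; cv2.imwrite("pics/c5.png",cv2.resize(a,None,fx=2.5,fy=2.5))
E
```

```text
12.25 [ 0.457  -0.3634  0.1475] [179.9961   0.0047 -90.7582] 0.08724888532124037
154.0 (array([ 0.456 , -0.3622]), array([0.0395, 0.03  ]), 90.0)
[(0.85, array([ 0.5883, -0.3639,  0.0672]))]
```

View pics/c5.png

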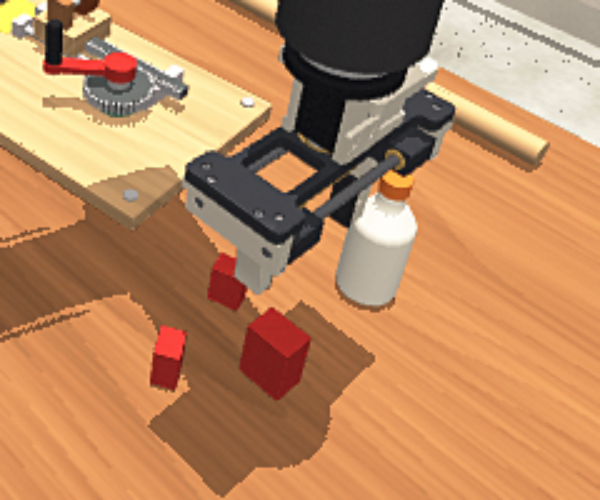

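```bash
python3 - <<'E'
from h import *
f=arm.grab_frame("side")
for u,v in((340,280),(398,295),(368,306),(396,185)): print(ray(f,300+u/2.5,180+v/2.5,.0 if v>200 else .13))
E
```

```text
[ 0.58619053 -0.3399764   0.        ]
[ 0.61147887 -0.38331626  0.        ]
[ 0.58032574 -0.37338041  0.        ]
[ 0.58982636 -0.36184768  0.13      ]
```

Emit:
{"fn": "servo_tool", "kwargs": {
  "deltas": [
    [-1,0,0,20,0,0,0],
    [-1,0,0,25,0,0,0],
    [-1,0,0,25,0,0,0],
    [-1,0,0,20,0,0,0],
    [-1,0,0,15,0,0,0],
    [-1,0,0,10,0,0,0],
    [0,0,0,5,0,0,0],
    [1,0,0,0,0,0,0],
    [1,0,0,0,0,0,0],
    [1,0,0,0,0,0,0],
    [1,0,0,0,0,0,0],
    [1,0,0,0,0,0,0],
    [1,0,0,0,0,0,0],
    [1,0,0,0,0,0,0],
    [1,0,0,0,0,0,0],
    [1,0,0,0,0,0,0],
    [1,0,0,0,0,0,0],
    [1,0,0,0,0,0,0],
    [1,0,0,0,0,0,0],
    [1,0,0,0,0,0,0]
  ]
}}

```text
t: 14.07
eef_pos: [0.4572, -0.3634, 0.0277]
ee_rot: [-3.142, -0.0, -1.581]
force: [-0.6, 0.8, 2.6]
width: 0.0298
gripper_force: 15.0
```

Emit:
{"fn": "servo_tool", "kwargs": {
  "deltas": [
    [1,0,0,0,0,0,0],
    [1,0,0,0,0,0,0]
  ]
}}

```text
t: 14.23
eef_pos: [0.4572, -0.3634, 0.0277]
ee_rot: [-3.141, -0.0, -1.581]
force: [-0.8, 1.2, 3.4]
width: 0.03
gripper_force: 15.0
```

```bash
python3 - <<'E'
from plan import *
s=arm.get_state(); print(np.degrees(s["ee_rot"]),s["force"])
t=mach(.045,.098)+[.0006,.0007]; print(t)
plan([(*t,.190,-84,20)])
E
```

```text
[-1.79992508e+02 -6.13280536e-03 -9.05560654e+01] [-0.81022194  1.19370083  3.41033541]
[0.6144097  0.15436693]
[np.float64(-26.0), np.float64(-7.6), np.float64(-8.1)] -0.3
[np.float64(-25.9), np.float64(-7.8), np.float64(-8.1)] -0.4
[np.float64(-25.9), np.float64(-7.9), np.float64(-8.1)] -0.3
[np.float64(-25.8), np.float64(-8.0), np.float64(-8.2)] -0.3
[np.float64(-25.8), np.float64(-8.2), np.float64(-8.1)] -0.3
[np.float64(-25.7), np.float64(-8.4), np.float64(-8.1)] -0.4
[np.float64(-25.7), np.float64(-8.5), np.float64(-8.1)] -0.3
[np.float64(-25.6), np.float64(-8.6), np.float64(-8.1)] -0.3
[np.float64(-25.6), np.float64(-8.8), np.float64(-8.1)] -0.4
[np.float64(-25.6), np.float64(-9.0), np.float64(-8.1)] -0.3
[np.float64(-25.5), np.float64(-9.0), np.float64(-8.2)] -0.3
[np.float64(-25.4), np.float64(-9.3), np.float64(-8.1)] -0.3
[np.float64(-25.4), np.float64(-9.3), np.float64(-8.1)] -0.4
[np.float64(-25.3), np.float64(-9.6), np.float64(-8.1)] -0.3
[np.float64(-25.3), np.float64(-9.6), np.float64(-8.1)] -0.3
[np.float64(-25.2), np.float64(-9.8), np.float64(-8.1)] -0.3
[np.float64(-25.2), np.float64(-10.0), np.float64(-8.2)] -0.4
[np.float64(-25.1), np.float64(-10.1), np.float64(-8.1)] -0.3
[np.float64(-25.0), np.float64(-10.2), np.float64(-8.1)] -0.3
[np.float64(-25.0), np.float64(-10.4), np.float64(-8.1)] -0.4
end [0.6144 0.1544 0.19  ] -83.96
```

Emit:
{"fn": "servo_tool", "kwargs": {
  "deltas": [
    [1,0,0,-20,0,0,0],
    [1,0,0,-35,0,0,0],
    [1,0,0,-40,0,0,0],
    [1,0,0,-40,0,0,0],
    [1,0,0,-27,0,0,-6.6],
    [1,0,0,0,0,0,0],
    [1,0,0,0,0,0,0]
  ]
}}

```text
t: 14.82
eef_pos: [0.4579, -0.3635, 0.191]
ee_rot: [-3.138, -0.001, -1.466]
force: [0.1, 0.0, -2.1]
width: 0.0303
gripper_force: 15.0
```

```bash
python3 - <<'E'
from plan import *
s=arm.get_state(); print(s["t"],s["eef_pos"],np.degrees(s["ee_rot"]),s["force"],s["width"])
t=mach(.045,.098)+[.0006,.0007]; print(t)
plan([(*t,.190,-84,17)])
E
```

```text
14.8167 [ 0.45787503 -0.36354623  0.19102829] [-1.79809928e+02 -6.91676653e-02 -8.39790305e+01] [ 0.12607645  0.03987604 -2.10656317] 0.030269320406736876
[0.6144097  0.15436693]
[np.float64(-29.3), np.float64(-12.4), np.float64(0.1)] 0.0
[np.float64(-29.4), np.float64(-12.3), np.float64(0.0)] 0.0
[np.float64(-29.3), np.float64(-12.4), np.float64(0.1)] 0.0
[np.float64(-29.3), np.float64(-12.3), np.float64(0.0)] 0.0
[np.float64(-29.4), np.float64(-12.4), np.float64(0.1)] 0.0
[np.float64(-29.3), np.float64(-12.3), np.float64(0.1)] 0.0
[np.float64(-29.3), np.float64(-12.4), np.float64(0.0)] 0.0
[np.float64(-29.4), np.float64(-12.3), np.float64(0.1)] 0.0
[np.float64(-29.3), np.float64(-12.4), np.float64(0.0)] 0.0
[np.float64(-29.3), np.float64(-12.3), np.float64(0.1)] 0.0
[np.float64(-29.3), np.float64(-12.4), np.float64(0.1)] 0.0
[np.float64(-29.4), np.float64(-12.3), np.float64(0.0)] 0.0
[np.float64(-29.3), np.float64(-12.4), np.float64(0.1)] 0.0
[np.float64(-29.3), np.float64(-12.3), np.float64(0.0)] 0.0
[np.float64(-29.4), np.float64(-12.4), np.float64(0.1)] 0.0
[np.float64(-29.3), np.float64(-12.3), np.float64(0.1)] 0.0
[np.float64(-29.3), np.float64(-12.4), np.float64(0.0)] 0.0
end [0.6144 0.1543 0.19  ] -83.98
```

Emit:
{"fn": "servo_tool", "kwargs": {
  "deltas": [
    [1,-20,-8.3,0,0,0,0],
    [1,-29.3,-12.3,0,0,0,0],
    [1,-29.3,-12.3,0,0,0,0],
    [1,-29.3,-12.3,0,0,0,0],
    [1,-29.3,-12.3,0,0,0,0],
    [1,-29.3,-12.3,0,0,0,0],
    [1,-29.3,-12.3,0,0,0,0],
    [1,-29.3,-12.3,0,0,0,0],
    [1,-29.3,-12.3,0,0,0,0],
    [1,-29.3,-12.3,0,0,0,0],
    [1,-29.3,-12.3,0,0,0,0],
    [1,-29.3,-12.3,0,0,0,0],
    [1,-29.3,-12.3,0,0,0,0],
    [1,-29.3,-12.3,0,0,0,0],
    [1,-29.3,-12.3,0,0,0,0],
    [1,-29.3,-12.3,0,0,0,0],
    [1,-29.3,-12.3,0,0,0,0],
    [1,-9.5,-4.5,0,0,0,0],
    [1,0,0,0,0,0,0],
    [1,0,0,0,0,0,0]
  ]
}}

```text
t: 16.48
eef_pos: [0.6122, 0.1542, 0.1873]
ee_rot: [3.138, -0.001, -1.465]
force: [0.2, -0.4, -1.7]
width: 0.0299
gripper_force: 15.0
```

```bash
python3 - <<'E'
from plan import *
s=arm.get_state(); print(s["t"],s["eef_pos"],np.degrees(s["ee_rot"]),s["force"],s["width"])
t=mach(.045,.098)+[.0006,.0007]
plan([(*t,.190,-84,1)])
f=arm.grab_frame("side"); save(f,"s6.png"); g=arm.grab_frame("top"); save(g,"t6.png")
a=cv2.imread("pics/s6.png")[90:250,240:400]; b=cv2.imread("pics/t6.png")[90:250,200:360]
cv2.imwrite("pics/c6.png",cv2.hconcat([cv2.resize(x,(400,400),interpolation=cv2.INTER_CUBIC) for x in(a,b)]))
# anvil: bright yellow seat plane extents & anvil face in machine frame via side/top orthophoto
from m import warp
print("pred px anvil face top corners side:",[px(f,[*(mach(x,.130)+[.0006,.0007]),.075]).round(1).tolist() for x in(.014,.076)])
print("top:",[px(g,[*(mach(x,.130)+[.0006,.0007]),.075]).round(1).tolist() for x in(.014,.076)])
E
```

```text
16.4833 [0.61215489 0.15420425 0.1872894 ] [ 1.79796337e+02 -6.67616361e-02 -8.39487157e+01] [ 0.15664104 -0.42359215 -1.69289239] 0.02994286334019085
[np.float64(0.1), np.float64(-2.3), np.float64(-2.7)] 0.1
end [0.6145 0.1543 0.19  ] -84.05
pred px anvil face top corners side: [[291.7, 170.9], [306.5, 163.5]]
top: [[253.1, 174.8], [251.4, 151.3]]
```

View pics/c6.png

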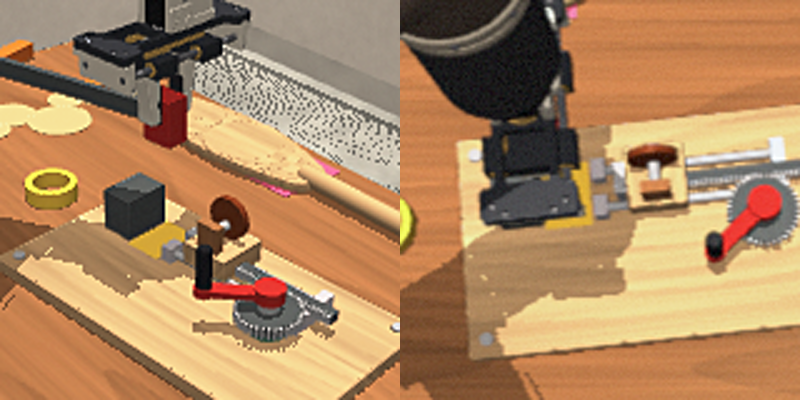

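Emit:
{"fn": "servo_tool", "kwargs": {
  "deltas": [
    [1,5,-2.3,10,0,0,0],
    [1,0,0,20,0,0,0],
    [1,0,0,20,0,0,0],
    [1,0,0,20,0,0,0],
    [1,0,0,20,0,0,0],
    [1,0,0,15,0,0,0],
    [1,0,0,10,0,0,0],
    [1,0,0,8,0,0,0],
    [1,0,0,5,0,0,0],
    [1,0,0,5,0,0,0],
    [1,0,0,0,0,0,0],
    [1,0,0,0,0,0,0]
  ]
}}

```text
t: 17.58
eef_pos: [0.6162, 0.1495, 0.0569]
ee_rot: [-3.141, 0.0, -1.465]
force: [0.9, -0.5, -1.2]
width: 0.0296
gripper_force: 15.0
```

```bash
python3 - <<'E'
from plan import *
s=arm.get_state(); print(s["t"],s["eef_pos"],np.degrees(s["ee_rot"]),s["force"],s["width"])
Ri=R.from_euler('z',-YAW).as_matrix()[:2,:2]; print("mach",Ri@(s["eef_pos"][:2]-O-[.0006,.0007]))
E
```

```text
17.5833 [0.61624213 0.14951197 0.05694311] [-1.79967251e+02  8.53230487e-03 -8.39564418e+01] [ 0.87038322 -0.50528524 -1.23429087] 0.029583158882908873
mach [0.04631492 0.0929801 ]
```

Emit:
{"fn": "servo_tool", "kwargs": {
  "deltas": [
    [1,0,1.2,4,0,0,0],
    [1,0,0,3,0,0,0],
    [1,0,0,1,0,0,0],
    [1,0,0,0,0,0,0]
  ]
}}

```text
t: 17.92
eef_pos: [0.6146, 0.1493, 0.0484]
ee_rot: [3.141, -0.0, -1.465]
force: [-0.2, 0.2, -1.9]
width: 0.0298
gripper_force: 15.0
```

Emit:
{"fn": "servo_tool", "kwargs": {
  "deltas": [
    [1,-2.5,0,0,0,0,0],
    [1,-2.5,0,0,0,0,0],
    [1,-1,0,0,0,0,0],
    [1,-1,0,0,0,0,0],
    [1,0,0,0,0,0,0]
  ]
}}

```text
t: 18.33
eef_pos: [0.6141, 0.1566, 0.0486]
ee_rot: [-3.141, 0.0, -1.465]
force: [-0.3, 0.3, -1.8]
width: 0.0299
gripper_force: 15.0
```

Now at y ≈ 100; contact is expected within 5 to 10 mm.

Emit:
{"fn": "servo_tool", "kwargs": {
  "deltas": [
    [1,-1,0,0,0,0,0],
    [1,-1,0,0,0,0,0],
    [1,-1,0,0,0,0,0],
    [1,-1,0,0,0,0,0],
    [1,0,0,0,0,0,0]
  ]
}}

```text
t: 18.75
eef_pos: [0.6136, 0.1604, 0.0486]
ee_rot: [-3.142, -0.0, -1.465]
force: [0.6, -0.6, -1.7]
width: 0.03
gripper_force: 15.0
```

Emit:
{"fn": "servo_tool", "kwargs": {
  "deltas": [
    [1,-1,0,0,0,0,0],
    [1,-0.5,0,0,0,0,0],
    [1,0,0,0,0,0,0]
  ]
}}

```text
t: 19.0
eef_pos: [0.6135, 0.1618, 0.0486]
ee_rot: [-3.142, -0.0, -1.465]
force: [-0.4, -0.7, -1.8]
width: 0.0299
gripper_force: 15.0
```

Emit:
{"fn": "servo_tool", "kwargs": {
  "deltas": [
    [1,-1,0,0,0,0,0],
    [1,-0.5,0,0,0,0,0],
    [1,0,0,0,0,0,0]
  ]
}}

```text
t: 19.25
eef_pos: [0.6133, 0.1633, 0.0486]
ee_rot: [-3.142, 0.0, -1.465]
force: [0.6, -0.0, -1.5]
width: 0.0301
gripper_force: 15.0
```

Still no contact, at about y = 107.

Emit:
{"fn": "servo_tool", "kwargs": {
  "deltas": [
    [1,-0.7,0,0,0,0,0],
    [1,-0.7,0,0,0,0,0],
    [1,0,0,0,0,0,0]
  ]
}}

```text
t: 19.5
eef_pos: [0.6132, 0.1647, 0.0486]
ee_rot: [-3.142, -0.0, -1.465]
force: [0.1, -0.2, -1.8]
width: 0.0295
gripper_force: 15.0
```

Emit:
{"fn": "servo_tool", "kwargs": {
  "deltas": [
    [1,-0.7,0,0,0,0,0],
    [1,0,0,0,0,0,0]
  ]
}}

```text
t: 19.67
eef_pos: [0.6131, 0.1654, 0.0486]
ee_rot: [-3.142, 0.0, -1.465]
force: [0.8, 0.2, -1.6]
width: 0.0301
gripper_force: 15.0
```

Emit:
{"fn": "servo_tool", "kwargs": {
  "deltas": [
    [1,-0.6,0,0,0,0,0],
    [1,0,0,0,0,0,0]
  ]
}}

```text
t: 19.83
eef_pos: [0.613, 0.166, 0.0486]
ee_rot: [-3.142, 0.0, -1.465]
force: [0.3, 0.0, -2.2]
width: 0.03
gripper_force: 15.0
```

Emit:
{"fn": "servo_tool", "kwargs": {
  "deltas": [
    [1,-0.6,0,0,0,0,0],
    [1,0,0,0,0,0,0]
  ]
}}

```text
t: 20.0
eef_pos: [0.613, 0.1666, 0.0486]
ee_rot: [-3.142, 0.0, -1.465]
force: [0.1, 0.6, -1.2]
width: 0.0297
gripper_force: 15.0
```

Emit:
{"fn": "servo_tool", "kwargs": {
  "deltas": [
    [1,-0.5,0,0,0,0,0],
    [1,0,0,0,0,0,0]
  ]
}}

```text
t: 20.17
eef_pos: [0.6129, 0.1667, 0.0486]
ee_rot: [3.141, -0.0, -1.465]
force: [1.0, -2.1, -1.5]
width: 0.03
gripper_force: 15.0
```

Contact at y = 0.1667 (0.1663 predicted). I press slightly, lower onto the bed and open.

Emit:
{"fn": "servo_tool", "kwargs": {
  "deltas": [
    [1,-0.4,0,0,0,0,0],
    [1,0,0,0,0,0,0]
  ]
}}

```text
t: 20.33
eef_pos: [0.6129, 0.1667, 0.0486]
ee_rot: [3.141, -0.001, -1.465]
force: [1.1, -5.7, -1.8]
width: 0.0299
gripper_force: 15.0
```

Emit:
{"fn": "servo_tool", "kwargs": {
  "deltas": [
    [1,0,0,0.6,0,0,0],
    [1,0,0,0.3,0,0,0],
    [1,0,0,0,0,0,0]
  ]
}}

```text
t: 20.58
eef_pos: [0.6129, 0.1667, 0.048]
ee_rot: [3.141, -0.001, -1.465]
force: [0.4, -5.3, 0.5]
width: 0.03
gripper_force: 15.0
```

Emit:
{"fn": "servo_tool", "kwargs": {
  "deltas": [
    [1,0,0,0.3,0,0,0],
    [1,0,0,0,0,0,0]
  ]
}}

```text
t: 20.75
eef_pos: [0.613, 0.1668, 0.0478]
ee_rot: [3.142, -0.001, -1.465]
force: [0.7, -5.9, 1.9]
width: 0.0301
gripper_force: 15.0
```

Emit:
{"fn": "servo_tool", "kwargs": {
  "deltas": [
    [0.2,0,0,0,0,0,0],
    [0,0,0,0,0,0,0],
    [-0.4,0,0,0,0,0,0],
    [-0.4,0,0,0,0,0,0],
    [-0.4,0,0,0,0,0,0],
    [-0.4,0,0,0,0,0,0],
    [-0.4,0,0,-10,0,0,0],
    [-0.4,0,0,-20,0,0,0],
    [-0.4,0,0,-35,0,0,0],
    [-0.4,0,0,-35,0,0,0],
    [-0.4,0,0,-35,0,0,0],
    [-0.4,0,0,0,0,0,0]
  ]
}}

```text
t: 21.75
eef_pos: [0.6166, 0.1687, 0.1916]
ee_rot: [-3.13, 0.003, -1.464]
force: [1.2, -0.4, 1.2]
width: 0.0615
gripper_force: 0.0
```

```bash
python3 - <<'E'
from plan import *
s=arm.get_state(); p=s["eef_pos"]; print(s["t"],p,np.degrees(s["ee_rot"]),s["force"],s["width"])
# recalibrated axis: corr (.0006,.0007)
A2=A+[.0003,.0005]; print("A2",A2)
# over knob at machine 128.9deg(world 134.9), tool y tangent: dir 45 mod180 => psi=135 (q6=-135) or -45 (q6=+45)
th=np.radians(134.9); k=A2+.07*np.array([np.cos(th),np.sin(th)]); print("knob",k)
f=arm.grab_frame("side"); c=None
g=(f["color"].max(2)<50).astype(np.uint8); nl,lab,st,ce=cv2.connectedComponentsWithStats(g)
for i in range(1,nl):
    if st[i,4]>40 and abs(ce[i]-px(f,[*k,.098])).max()<15: print("dark",st[i],ce[i],ray(f,*ce[i],.098),px(f,[*k,.098]))
save(f,"s7.png"); a=cv2.imread("pics/s7.png")[90:250,240:440]; cv2.imwrite("pics/c7.png",cv2.resize(a,None,fx=3.5,fy=3.5,interpolation=cv2.INTER_CUBIC))
plan([(*k,.190,-45,8)])
E
```

```text
21.75 [0.61663452 0.16865091 0.19155788] [-1.79313993e+02  1.75395122e-01 -8.38874393e+01] [ 1.18672815 -0.43709684  1.2444939 ] 0.06151212991663793
A2 [ 0.59005285 -0.04745219]
knob [0.54064184 0.0021316 ]
dark [318 188   7  18 116] [321.03448276 196.43103448] [0.53861893 0.00314756 0.098     ] [321.88226818 196.32229397]
[np.float64(19.7), np.float64(11.5), np.float64(-0.2)] -4.9
[np.float64(18.6), np.float64(13.1), np.float64(-0.3)] -4.8
[np.float64(17.5), np.float64(14.6), np.float64(-0.2)] -4.9
[np.float64(16.2), np.float64(16.1), np.float64(-0.3)] -4.9
[np.float64(14.7), np.float64(17.3), np.float64(-0.2)] -4.8
[np.float64(13.2), np.float64(18.6), np.float64(-0.3)] -4.9
[np.float64(11.6), np.float64(19.6), np.float64(-0.2)] -4.9
[np.float64(9.9), np.float64(20.5), np.float64(-0.3)] -4.8
end [0.5407 0.0021 0.19  ] -45.03
```

View pics/c7.png

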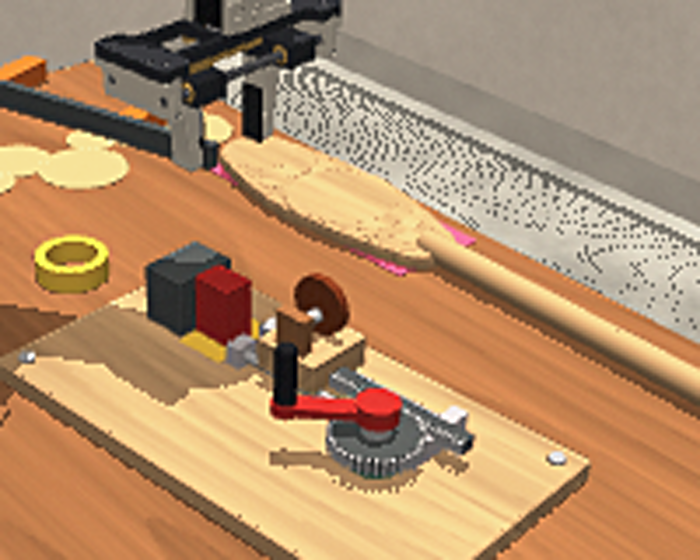

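The block stands upright on the seat, flush against the dark anvil (side pixel about (304,177)). The knob is at (321,196), where predicted. Next I go over the knob.

Emit:
{"fn": "servo_tool", "kwargs": {
  "deltas": [
    [0.3,19.7,11.5,0,0,0,-4.9],
    [0.3,18.6,13.1,0,0,0,-4.8],
    [0.3,17.5,14.6,0,0,0,-4.9],
    [0.3,16.2,16.1,0,0,0,-4.9],
    [0.3,14.7,17.3,0,0,0,-4.8],
    [0.3,13.2,18.6,0,0,0,-4.9],
    [0.3,11.6,19.6,0,0,0,-4.9],
    [0.3,9.9,20.5,0,0,0,-4.8],
    [0.3,0,0,0,0,0,0],
    [0.3,0,0,0,0,0,0]
  ]
}}

```text
t: 22.63
eef_pos: [0.5376, 0.0002, 0.1825]
ee_rot: [-3.142, 0.0, -0.788]
force: [0.6, 0.0, 0.1]
width: 0.0306
gripper_force: 0.0
```

```bash
python3 - <<'E'
from plan import *
s=arm.get_state(); print(s["t"],s["eef_pos"],np.degrees(s["ee_rot"]),s["width"])
plan([(.5402,.0025,.190,-45,1)])
E
```

```text
22.6333 [5.37603522e-01 2.26770103e-04 1.82501263e-01] [-1.79996564e+02  7.51690917e-03 -4.51774907e+01] 0.030590354059797688
[np.float64(0.2), np.float64(-3.4), np.float64(-7.5)] -0.2
end [0.5402 0.0025 0.19  ] -44.98
```

Next I correct by -3.4 mm along y, descend 102 mm and partly close.

Emit:
{"fn": "servo_tool", "kwargs": {
  "deltas": [
    [0.3,0.2,-3.4,0,0,0,0],
    [0.3,0,0,15,0,0,0],
    [0.3,0,0,20,0,0,0],
    [0.3,0,0,20,0,0,0],
    [0.3,0,0,20,0,0,0],
    [0.3,0,0,15,0,0,0],
    [0.3,0,0,8,0,0,0],
    [0.3,0,0,4,0,0,0],
    [0.45,0,0,0,0,0,0],
    [0.45,0,0,0,0,0,0]
  ]
}}

```text
t: 23.47
eef_pos: [0.5414, 0.0038, 0.0809]
ee_rot: [-3.141, -0.0, -0.786]
force: [0.3, 0.6, 1.0]
width: 0.0253
gripper_force: 0.0
```

```bash
cat > k.py <<'E'
from plan import *
def st():
    s=arm.get_state(); p=s["eef_pos"]; r=p[:2]-A-[.0003,.0005]; y=s["ee_rot"][2]; c,sn=np.cos(y),np.sin(y); F=s["force"]
    print(round(s["t"],2),p.round(4),"yaw",round(np.degrees(y),1),"r",np.hypot(*r).round(4),"ang",(np.degrees(np.arctan2(r[1],r[0]))%360-6).round(2),"Ft",(c*F[0]+sn*F[1]).round(2),(sn*F[0]-c*F[1]).round(2),F[2].round(2),"w",round(s["width"],4),s["gripper_force"])
st()
E
python3 k.py
```

```text
23.47 [0.5414 0.0038 0.0809] yaw -45.0 r 0.0707 ang 127.49 Ft -0.25 -0.67 0.99 w 0.0253 0.0
```

Emit:
{"fn": "servo_tool", "kwargs": {
  "deltas": [
    [0.45,0.3,6.1,0,0,0,-5],
    [0.45,0.3,6.1,0,0,0,-5],
    [0.45,0.3,6.1,0,0,0,-5],
    [0.45,0.3,6.1,0,0,0,-5],
    [0.45,0.3,6.1,0,0,0,-5],
    [0.45,0.3,6.1,0,0,0,-5],
    [0.45,0.3,6.1,0,0,0,-5],
    [0.45,0.3,6.1,0,0,0,-5],
    [0.45,0.3,6.1,0,0,0,-5],
    [0.45,0.3,6.1,0,0,0,-5],
    [0.45,0.1,3.7,0,0,0,-3],
    [0.45,0,0,0,0,0,0]
  ]
}}

```text
t: 24.47
eef_pos: [0.5221, -0.056, 0.0816]
ee_rot: [-3.141, -0.002, 0.14]
force: [0.5, -1.0, -0.2]
width: 0.0243
gripper_force: 0.0
```

```bash
python3 k.py
```

```text
24.47 [ 0.5221 -0.056   0.0816] yaw 8.0 r 0.0685 ang 181.19 Ft 0.31 1.06 -0.19 w 0.0243 0.0
```

Emit:
{"fn": "servo_tool", "kwargs": {
  "deltas": [
    [0.45,0.1,3.7,0,0,0,-3],
    [0.45,0.1,3.7,0,0,0,-3],
    [0.45,0.1,3.7,0,0,0,-3],
    [0.45,0,2,0,0,0,-1.6],
    [0.45,0,0.6,0,0,0,-0.5],
    [0.45,0,0.6,0,0,0,-0.5]
  ]
}}

```text
t: 24.97
eef_pos: [0.5253, -0.0694, 0.0813]
ee_rot: [3.141, -0.002, 0.34]
force: [-0.4, 3.2, 3.1]
width: 0.0243
gripper_force: 1.7
```

```bash
python3 k.py
```

```text
24.97 [ 0.5253 -0.0694  0.0813] yaw 19.5 r 0.0684 ang 192.72 Ft 0.64 -3.17 3.08 w 0.0243 1.7319577652961016
```

Emit:
{"fn": "servo_tool", "kwargs": {
  "deltas": [
    [0.45,0,0.6,0,0,0,-0.5],
    [0.45,0,0.6,0,0,0,-0.5],
    [0.45,0,0.6,0,0,0,-0.5]
  ]
}}

```text
t: 25.22
eef_pos: [0.5253, -0.0714, 0.0806]
ee_rot: [3.142, -0.0, 0.367]
force: [-1.4, 3.1, 3.1]
width: 0.024
gripper_force: 1.7
```

```bash
python3 k.py
```

```text
25.22 [ 0.5253 -0.0714  0.0806] yaw 21.1 r 0.069 ang 194.27 Ft -0.24 -3.38 3.06 w 0.024 1.7309915833175182
```

Emit:
{"fn": "servo_tool", "kwargs": {
  "deltas": [
    [0.45,0,0.9,0,0,0,-0.7],
    [0.45,0,0.9,0,0,0,-0.7],
    [0.45,0,0.9,0,0,0,-0.7],
    [0.45,0,0.4,0,0,0,-0.3],
    [0.45,0,0.4,0,0,0,-0.3]
  ]
}}

```text
t: 25.63
eef_pos: [0.5265, -0.0749, 0.0803]
ee_rot: [-3.142, 0.0, 0.415]
force: [-1.0, 3.0, 3.0]
width: 0.0241
gripper_force: 1.7
```

```bash
python3 k.py
```

```text
25.63 [ 0.5265 -0.0749  0.0803] yaw 23.8 r 0.0692 ang 197.34 Ft 0.32 -3.18 2.97 w 0.0241 1.7268420942127705
```

Emit:
{"fn": "servo_tool", "kwargs": {
  "deltas": [
    [0.45,0,0.4,0,0,0,-0.3],
    [0.45,0,0.3,0,0,0,-0.2]
  ]
}}

```text
t: 25.8
eef_pos: [0.5267, -0.0755, 0.0803]
ee_rot: [-3.142, 0.0, 0.423]
force: [-1.0, 3.9, 3.9]
width: 0.0245
gripper_force: 1.7
```

```bash
python3 k.py
```

```text
25.8 [ 0.5267 -0.0755  0.0803] yaw 24.3 r 0.0692 ang 197.87 Ft 0.65 -3.94 3.87 w 0.0245 1.7286714725196362
```

Emit:
{"fn": "servo_tool", "kwargs": {
  "deltas": [
    [0.45,0,0.3,0,0,0,-0.2],
    [0.45,0,0.3,0,0,0,-0.3]
  ]
}}

```text
t: 25.97
eef_pos: [0.527, -0.076, 0.0803]
ee_rot: [-3.142, 0.0, 0.432]
force: [-1.1, 3.1, 2.7]
width: 0.0241
gripper_force: 1.7
```

Emit:
{"fn": "servo_tool", "kwargs": {
  "deltas": [
    [0.45,0,0.3,0,0,0,-0.2],
    [0.45,0,0,0,0,0,0]
  ]
}}

```text
t: 26.13
eef_pos: [0.5271, -0.0763, 0.0803]
ee_rot: [-3.142, 0.0, 0.436]
force: [-1.6, 2.4, 2.4]
width: 0.0243
gripper_force: 1.5
```

Emit:
{"fn": "servo_tool", "kwargs": {
  "deltas": [
    [0.45,0,0.3,0,0,0,-0.2],
    [0.45,0,0,0,0,0,0]
  ]
}}

```text
t: 26.3
eef_pos: [0.5273, -0.0765, 0.0803]
ee_rot: [-3.142, 0.0, 0.439]
force: [-0.1, 3.2, 2.1]
width: 0.0241
gripper_force: 1.6
```

```bash
python3 k.py
```

```text
26.3 [ 0.5273 -0.0765  0.0803] yaw 25.2 r 0.0692 ang 198.86 Ft 1.22 -2.92 2.15 w 0.0241 1.5769388526678085
```

Emit:
{"fn": "servo_tool", "kwargs": {
  "deltas": [
    [0.45,0,0.3,0,0,0,-0.2],
    [0.45,0,0.3,0,0,0,-0.3]
  ]
}}

```text
t: 26.47
eef_pos: [0.5273, -0.0769, 0.0803]
ee_rot: [-3.141, 0.0, 0.448]
force: [-2.8, 6.9, 4.1]
width: 0.0242
gripper_force: 3.4
```

Emit:
{"fn": "servo_tool", "kwargs": {
  "deltas": [
    [0.45,0,0.3,0,0,0,-0.2],
    [0.45,0,0,0,0,0,0]
  ]
}}

```text
t: 26.63
eef_pos: [0.5274, -0.0769, 0.0803]
ee_rot: [-3.141, 0.0, 0.451]
force: [-2.3, 6.4, 3.6]
width: 0.0241
gripper_force: 3.6
```

Emit:
{"fn": "servo_tool", "kwargs": {
  "deltas": [
    [0.45,0,0.3,0,0,0,-0.2],
    [0.45,0,0,0,0,0,0]
  ]
}}

```text
t: 26.8
eef_pos: [0.5274, -0.077, 0.0803]
ee_rot: [-3.141, 0.0, 0.455]
force: [-3.7, 6.9, 4.3]
width: 0.0242
gripper_force: 4.3
```

Emit:
{"fn": "servo_tool", "kwargs": {
  "deltas": [
    [0.45,0,0.3,0,0,0,-0.2],
    [0.45,0,0,0,0,0,0]
  ]
}}

```text
t: 26.97
eef_pos: [0.5274, -0.0771, 0.0803]
ee_rot: [-3.14, 0.0, 0.458]
force: [-4.1, 8.6, 5.5]
width: 0.0242
gripper_force: 5.0
```

```bash
python3 k.py
```

```text
26.97 [ 0.5274 -0.0771  0.0803] yaw 26.2 r 0.0693 ang 199.31 Ft 0.14 -9.57 5.54 w 0.0242 5.02037912607193
```

Nip reached: about 9.6 N at the knob less 3.4 N drag, which is roughly 11 N at the nose while pushing, relaxing on release to what the drag holds. I back the finger off evenly, open and lift.

Emit:
{"fn": "servo_tool", "kwargs": {
  "deltas": [
    [0.45,0,-0.6,0,0,0,0],
    [0.45,0,-0.9,0,0,0,0],
    [0.45,0,-1,0,0,0,0],
    [0.45,0,-1,0,0,0,0],
    [0.45,0,0,0,0,0,0]
  ]
}}

```text
t: 27.38
eef_pos: [0.5263, -0.0749, 0.0802]
ee_rot: [3.141, 0.0, 0.458]
force: [0.2, -0.0, 0.9]
width: 0.024
gripper_force: 0.0
```

```bash
python3 k.py
```

```text
27.38 [ 0.5263 -0.0749  0.0802] yaw 26.2 r 0.0694 ang 197.31 Ft 0.15 0.1 0.87 w 0.024 0.0
```

Emit:
{"fn": "servo_tool", "kwargs": {
  "deltas": [
    [0.3,0,0,0,0,0,0],
    [0.2,0,0,0,0,0,0],
    [0.2,0,0,0,0,0,0],
    [0.2,0,0,-10,0,0,0],
    [0.2,0,0,-20,0,0,0],
    [0.2,0,0,-30,0,0,0],
    [0.2,0,0,-30,0,0,0],
    [0.2,0,0,-30,0,0,0],
    [0.2,30,0,-20,0,0,0],
    [0.2,0,0,0,0,0,0]
  ]
}}

```text
t: 28.22
eef_pos: [0.5587, -0.0605, 0.2266]
ee_rot: [3.137, -0.009, 0.459]
force: [1.6, -0.2, -0.4]
width: 0.035
gripper_force: 0.0
```

```bash
python3 k.py; python3 - <<'E'
from plan import *
f=arm.grab_frame("side"); A2=A+[.0003,.0005]
g=(f["color"].max(2)<50).astype(np.uint8); nl,lab,st,ce=cv2.connectedComponentsWithStats(g)
for d in (190,193,196.5,200):
    th=np.radians(d+6); k=A2+.07*np.array([np.cos(th),np.sin(th)]); print(d,px(f,[*k,.098]).round(1))
for i in range(1,nl):
    if st[i,4]>40 and abs(ce[i]-px(f,[*k,.098])).max()<20: print("dark",st[i],ce[i])
save(f,"s8.png"); a=cv2.imread("pics/s8.png")[110:250,250:420]; cv2.imwrite("pics/c8.png",cv2.resize(a,None,fx=4,fy=4,interpolation=cv2.INTER_CUBIC))
E
```

```text
28.22 [ 0.5587 -0.0605  0.2266] yaw 26.3 r 0.034 ang 196.58 Ft 1.37 0.86 -0.4 w 0.035 0.0
190 [334.8 211.4]
193 [336.1 211.9]
196.5 [337.7 212.4]
200 [339.3 212.9]
dark [334 203   8  19 126] [337.06349206 212.38888889]
```

View pics/c8.png

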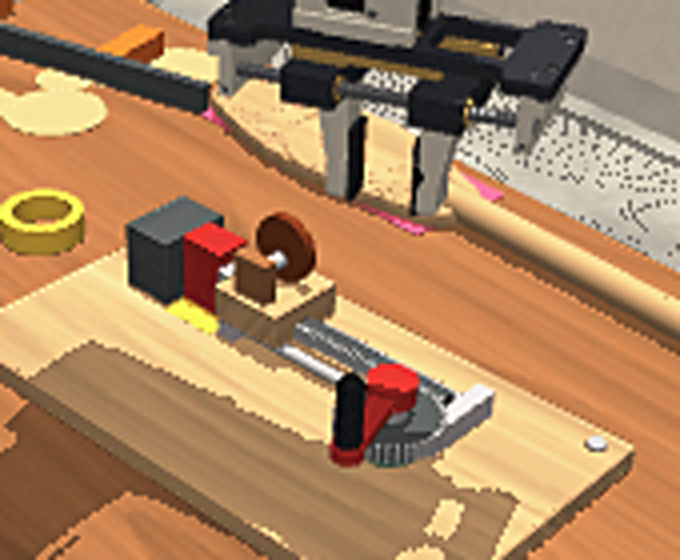

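The block is nipped between nose and anvil. The knob is at pixel (337,212), matching 196.5° (3.43 rad), and the gripper is clear.

```bash
python3 -c "
from station import arm
print(arm.job_done())"
```

```text
the job is handed in; nothing more can be done
None
```

I handed the job in at about 28 s: the block stands flush against the anvil on the seat, nipped by the carriage, with the crank's play taken up forward. The push peaked at an estimated 11 N at the nose, slightly over your 5–10 N, and I couldn't measure the nip left after release. The arm is clear.

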